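# Latch the sprung levelling wedge of an interferometer stage

## Robot

A 6-joint arm with a two-finger parallel gripper is mounted at the origin on the work surface. World frame = base frame: x ahead of the robot, y to its left, z up, the work surface at z = 0. Lengths are in m, angles in rad, forces in N, time in s.
With the tool pointing down it reaches from about 0.375 to 0.925 m from the base axis. Payload 5.7 kg.
Tool frame: the origin (TCP) lies at the very end of the fingers, on their centre line; the grasp point (between the pads) lies 19 mm behind it; z points along the fingers, y is the line along which they close (so a half turn about z gives the same grasp; the last joint's range is limited). The gripper opens to 85 mm and grips with 20 to 120 N. Pads are 22 mm wide; open, the fingers measure 114 mm over their backs; the gripper's body (76 mm by 85 mm) begins 54 mm behind the grasp point. The pads swing forward as they close: fully open they stand 13 mm farther back than shut.
Start: joints at [-0.115, 0.359, 1.51, -0, 1.272, -0.115], TCP at [0.6, -0, 0.193] pointing down, gripper open.
Joint ranges: [-2.97, 2.97], [-1.01, 2.36], [0.21, 2.38], [-0.96, 4.11], [0.2, 2.71], [-2.98, 2.98]. Speed limits (rad/s): [2.39, 2.39, 3.14, 3.14, 3.14, 3.14].

## Interface

Orientations are given as [roll, pitch, yaw] about the fixed x, y, z axes, in that order (R = Rz(yaw) Ry(pitch) Rx(roll)).
In Python, from bench import read_state, snapshot, finish_job gives the robot as it stands.
- The arm moves only by the tool play_rows, never from a script. Its argument "series" is a list of rows, each a list of 7 numbers: the opening, from 0 (shut) to 1 (fully open), then the shift along the tool's x, y, z each as a share of 0.05 m, from -1 to 1, then the turn, a rotation vector about the tool's x, y, z each as a share of 8 degrees, from -1 to 1. In form: [[grip, tx, ty, tz, wx, wy, wz], ...]. A call has exactly 8 rows; each row shifts and turns the commanded pose from where the row before left it, along the tool's axes as they then stand; what a row does not reach is not made up. A row lasts 1/8 s, in which the tool goes at most 62.5 mm and 10.7 degrees, less where a joint would pass 70% of its speed; a pose out of reach is approached as far as the arm can. A call with a number of a shift or a turn outside -1 to 1 is refused whole. A call with a gripper value outside its range is refused whole. The fingers move at their own pace and stop on an object; "newtons" is the grip in N (left out, the last holds). Time passes only in rows, so rows that do not move let the fingers close, or fill a call up. It gives the time, the measured TCP pose, the force, the opening and the grip force at its end, in the units of the state.
- read_state(): the state, without advancing time (a new reading comes with each control period).
- snapshot(name): name is "scene" or "side" or "wrist"; returns a dict with "frame" (420x560x3 uint8, red, green, blue), "depth" (420x560 float32, m along the optical axis (not along the pixel's ray), 0 where there is no reading), "K" (3x3 intrinsics, pixels), "world_to_cam" (4x4, takes a point from world to camera coordinates). Camera axes: x right, y up, looking along -z (the intrinsics and any distortion apply to the point x, -y, -z); pixel columns grow to the right and rows downward; lengths in m; the calibration is good to about 2 mm. The wrist camera is an equidistant fisheye: a pixel r from the principal point sees the ray r / f radians off the axis. A picture is of the moment at which its call begins.
- finish_job(): hands the job in; it is judged then, once.
The state is a dict: "time": time; "q": joint angles; "qvel": joint speeds; "tau": joint torques, N m; "tcp_pos": TCP position; "tcp_rot": TCP orientation; "force": force on the tool from outside, world axes, zero at the start; "wrist_torque": the same for the moment, N m; "width": finger opening in m; "grip_force": force on a finger pad.
Only numpy, scipy, OpenCV 4.12 (cv2) and the standard library are available. Lean on these libraries where they do the work, as an engineer would, in place of code of your own. Each camera call takes 0.05 s, during which the arm holds its last target. There are 200 camera calls.

## Task

The lens plate under the measuring head droops towards the red handle. Push the red handle in against its spring, which drives the wedge under the plate, feel for the notch in its slot on the left side as you push, without forcing it, and leave the handle hooked in that notch on its own, so that the wedge stays in and the plate sits level. Do not touch the lens plate or the measuring head and its bridge, and leave the other things on the bench where they are.

Things in the scene. Friction and masses are not known exactly. Their poses are not given: they have to be found in the camera images.
- stage: Fixed dark steel base of the levelling stage, 260 x 200 x 12 mm, flat on the bench, yawed 0.9 to 1.4 rad. Origin on the bench; it reaches from x = -120 to +140 mm, y = -100 to +100 mm in its frame. Its x axis is the push direction (mostly to the robot's left), y points left of the push, roughly to the robot, z up.
- handle_grip (a point): Grip point of the upright red handle, a bar 14 mm (stage x) by 12 mm (stage y) standing on the wedge slide; the red part reaches from 30 to 76 mm above the bench, this point is on its centre line, 58 mm above the bench. At rest at x = -80 mm, y = 0 in the stage frame; axes as the stage's.
- slot (a point): Near end of the handle's path, at x = -80 mm, y = 0 in the stage frame, 27.5 mm above the bench: the top of an aluminium cover plate (90 x 90 mm) whose slot guides the handle straight along stage +x. The slot has one notch on its left (+y) side; elsewhere the handle meets the slot's hard edge after 1.5 mm sideways.
- wedge (a joint): Travel of the brass wedge slide with its handle along stage +x, in m: 0 at rest, stop at 0.043. A spring drives it back: 4 N at rest, 2 N more per 10 mm; let go, it snaps back unless hooked. The notch's mouth is 5 mm long and begins between 0.022 and 0.032 (varies, not told: feel for it). From 0.016 on the wedge holds the plate level.
- handle (a joint): Sideways shift of the handle on its slide along stage +y (left of the push), m: 0 at rest, stop at 0.015; a weak spring (1 to 2.5 N) drives it back. The notch is J-shaped: once 12 mm or more aside, the handle can go back 5 mm (stage -x) behind a lip 4 mm thick, where the springs hold it: travel 5 mm less than where the mouth begins, sideways 0.0115.
- plate: Black lens plate 116 x 150 x 8 mm with a ring mount (84 mm across), hinged at its far edge; not to be touched. Origin on the hinge, 115 mm along stage +x, 27 mm above the bench; its z axis is vertical when level. It starts drooping 0.07 rad (7 mm at the near edge). Near edge at x = +3 mm in the stage frame, 39 mm high when level; mount 55 mm high.
- bridge: Fixed bridge with measuring head; not to be touched. Origin and axes as the stage's. Deck 130 x 300 x 12 mm, underside 210 mm up, x = -60 to +70 mm; head box 110 x 190 x 140 mm on it (top 367 mm up) from x = -40 mm; pillars 20 mm thick at x = 20, y = -128 and 128 mm. The handle ends under the deck: lean the tool back along stage -x, 30 to 45 degrees.
- cell_mid (a point): Centre of a loose spare lens in a black round cell, 52 mm across, 18 mm high (9 mm above the bench); a bystander.
- dropper_mid (a point): Centre of a loose amber dropper bottle, 38 mm across, 85 mm high; a bystander.
- wipes_mid (a point): Centre of a loose blue box of wipes, 75 x 110 x 50 mm; a bystander.

How it is judged:
At the end, for the whole second after the job is handed in: The handle is hooked in the notch by itself: wedge travel between 14.5 and 30 mm, handle more than 10 mm aside, both at rest; the lens plate is level within 0.012 rad (value of joint wedge between 0.0145 and 0.03 m and value of joint handle above 0.01 m and angle between plate's own z axis and vertical below 0.012 rad and velocity of joint wedge between -0.005 and 0.005 m/s); the robot touches nothing.
It fails at once if the lens plate or its mount is touched by the robot (contact force between any of the arm, the fingers and plate above 1.5 N).
It fails at once if the bridge or measuring head is bumped (contact force between any of the arm, the fingers and bridge above 3 N).
It fails at once if the foot of the handle is forced against the slot's edge (over 60 N) (contact force between handle_c0 and anything else above 60 N).
It fails at once if the spare lens cell, dropper bottle or box of wipes is moved more than 15 mm (distance of any of cell_mid, dropper_mid, wipes_mid from where it was at the start of the episode above 0.015 m).
It also fails if it takes over 61 s, if anything falls off the work surface, if the arm or the gripper's body presses on something with over 40 N, if the wrist force passes 120 N, or if a joint passes its speed limit or range.

## Working session

There is one attempt and no reset: what is moved stays moved. The work goes in short steps, Python scripts to look and compute and a tool call to move; the robot and the scene stay as the last step left them, time stands still between calls to the robot, and variables do not carry over. Pictures are saved under pics/ and viewed, at most 10 in all, crops included, and the job is handed in when it is done.

Besides the shell and the picture viewer there is one more tool, called after "Emit:" as a command line: name --pt "numbers of a row" for each row, then --argument value for the rest. play_rows: Moves the arm, as the interface text tells. Its arguments: {"type":"object","properties":{"series":{"type":"array"},"newtons":{"type":"number"}},"required":["series"]}

```bash
mkdir -p pics; ls; python3 - <<'E'
from bench import *
import cv2,numpy as np
s=read_state();print({k:np.round(v,3) for k,v in s.items()})
for n in("scene","side"):
    d=snapshot(n);cv2.imwrite(f"pics/{n}0.png",d["frame"][:,:,::-1]);np.savez(f"{n}0.npz",**d)
    print(n,d["K"],np.round(d["world_to_cam"],3))
E
```

```text
pics
{'time': np.float64(0.0), 'q': array([-0.115,  0.359,  1.511, -0.   ,  1.272, -0.115]), 'qvel': array([-0.001,  0.001, -0.001, -0.002, -0.   ,  0.   ]), 'tau': array([ 2.0000e-03, -5.2761e+01, -2.7863e+01, -0.0000e+00,  1.3000e-02,
       -0.0000e+00]), 'tcp_pos': array([0.599, 0.   , 0.192]), 'tcp_rot': array([-3.14 , -0.   ,  1.571]), 'force': array([-0.252,  0.074,  0.277]), 'wrist_torque': array([ 0.002, -0.012, -0.023]), 'grip_force': np.float64(0.0), 'width': np.float64(0.085)}
scene [[495.36767111   0.         285.57954076]
 [  0.         495.36767111 213.538429  ]
 [  0.           0.           1.        ]] [[-1.200e-02  1.000e+00  1.000e-03 -3.900e-02]
 [-5.730e-01 -8.000e-03  8.190e-01  2.540e-01]
 [ 8.190e-01  9.000e-03  5.730e-01 -1.465e+00]
 [ 0.000e+00  0.000e+00  0.000e+00  1.000e+00]]
side [[385.47902013   0.         282.26324896]
 [  0.         385.47902013 210.42559927]
 [  0.           0.           1.        ]] [[ 0.747 -0.665  0.012 -0.37 ]
 [ 0.509  0.583  0.634 -0.343]
 [-0.428 -0.467  0.774 -0.63 ]
 [ 0.     0.     0.     1.   ]]
```

View pics/scene0.png

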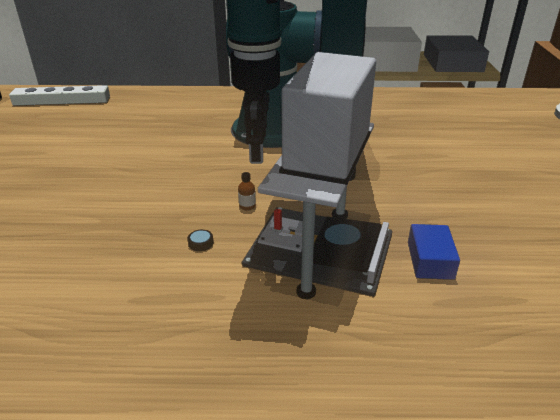

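View pics/side0.png

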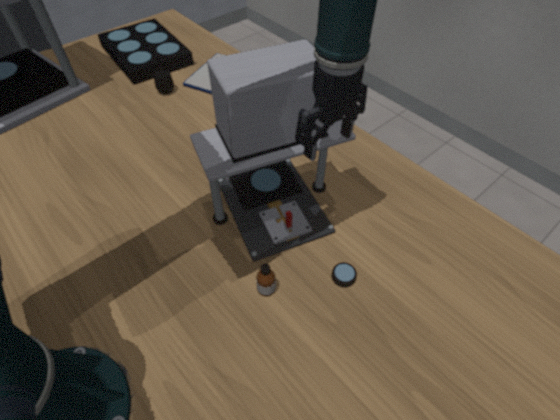

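The scene view shows the red handle at (278,218), the stage's far edge from (246,262) to (379,290), the dropper at (247,195), the cell at (200,240) and the wipes at (433,250). In the side view the handle is at (289,219), the dropper at (266,280) and the cell at (344,273).

```bash
cat > h.py <<'E'
import numpy as np,cv2
def ray(d,u,v):
    W=d["world_to_cam"];K=d["K"];R=W[:3,:3];c=-R.T@W[:3,3]
    r=R.T@np.array([(u-K[0,2])/K[0,0],-(v-K[1,2])/K[1,1],-1]);return c,r
def onz(d,u,v,z):
    c,r=ray(d,u,v);return c+r*(z-c[2])/r[2]
def dep(d,u,v):
    c,r=ray(d,u,v);return c+r*d["depth"][int(v),int(u)]
def tri(a,b):
    (c1,r1),(c2,r2)=a,b
    t=np.linalg.lstsq(np.c_[r1,-r2],c2-c1,rcond=None)[0]
    p,q=c1+t[0]*r1,c2+t[1]*r2
    return (p+q)/2,np.linalg.norm(p-q)
def blob(f,lo,hi,box=None):
    h=cv2.cvtColor(f,cv2.COLOR_RGB2HSV);m=cv2.inRange(h,lo,hi)
    if box: k=np.zeros_like(m);x0,y0,x1,y1=box;k[y0:y1,x0:x1]=255;m&=k
    return m
E
python3 - <<'E'
from h import *
S=dict(np.load("scene0.npz"));D=dict(np.load("side0.npz"))
C={}
for n,d,box in(("scene",S,(260,195,300,240)),("side",D,(275,200,305,235))):
    h=d["frame"].astype(int);m=(h[...,0]>90)&(h[...,0]>2.2*h[...,1])&(h[...,0]>2.2*h[...,2])
    x0,y0,x1,y1=box;k=np.zeros_like(m);k[y0:y1,x0:x1]=1;m&=k
    v,u=np.nonzero(m);C[n]=(u.mean(),v.mean());print(n,C[n],m.sum(),u.min(),u.max(),v.min(),v.max())
    P=np.array([dep(d,a,b) for a,b in zip(u,v)]);print(np.round(np.median(P,0),4),P.min(0).round(3),P.max(0).round(3))
print("tri",tri(ray(S,*C["scene"]),ray(D,*C["side"])))
for p in((246,262),(379,290),(391,240)):print("stage",p,onz(S,*p,0.012).round(4))
for z,p,n in((.018,(200,236),'cell'),(.05,(247,196),'drop'),(.05,(433,240),'wipes')):print(n,onz(S,*p,z).round(3))
for z,p,n in((.018,(344,270),'cell'),(.05,(266,278),'drop')):print(n,onz(D,*p,z).round(3))
big=lambda d,b,f,n:cv2.imwrite(n,cv2.resize(d["frame"][b[1]:b[3],b[0]:b[2],::-1],None,fx=f,fy=f,interpolation=cv2.INTER_CUBIC))
a=cv2.resize(S["frame"][170:310,230:410],(720,560),interpolation=2)
cv2.imwrite("pics/c1.png",a[:,:,::-1])
E
```

```text
scene (np.float64(277.01428571428573), np.float64(217.65714285714284)) 70 274 280 209 228
[0.5421 0.0278 0.0612] [0.533 0.022 0.034] [0.546 0.034 0.076]<stdin>:7: RuntimeWarning: Mean of empty slice.
  ret = ret.dtype.type(ret / rcount)
Traceback (most recent call last):
ValueError: zero-size array to reduction operation minimum which has no identity
```

```bash
python3 - <<'E'
from h import *
S=dict(np.load("scene0.npz"));D=dict(np.load("side0.npz"))
C={}
for n,d,box in(("scene",S,(260,195,300,240)),("side",D,(275,200,305,235))):
    h=d["frame"].astype(int);m=(h[...,0]>60)&(h[...,0]>1.8*h[...,1])&(h[...,0]>1.8*h[...,2])
    x0,y0,x1,y1=box;k=np.zeros_like(m);k[y0:y1,x0:x1]=1;m&=k
    v,u=np.nonzero(m);C[n]=(u.mean(),v.mean());print(n,C[n],m.sum(),u.min(),u.max(),v.min(),v.max())
    P=np.array([dep(d,a,b) for a,b in zip(u,v)]);print(np.round(np.median(P,0),4),P.min(0).round(3),P.max(0).round(3))
print("tri",tri(ray(S,*C["scene"]),ray(D,*C["side"])))
for p in((246,262),(379,290),(391,240)):print("stage",p,onz(S,*p,0.012).round(4))
for z,p,n in((.018,(200,236),'cell'),(.05,(247,196),'drop'),(.05,(433,240),'wipes')):print(n,onz(S,*p,z).round(3))
for z,p,n in((.018,(344,270),'cell'),(.05,(266,278),'drop')):print(n,onz(D,*p,z).round(3))
a=cv2.resize(S["frame"][190:300,235:400],(780,520),interpolation=2)
cv2.imwrite("pics/c1.png",a[:,:,::-1])
E
```

```text
scene (np.float64(277.3576158940397), np.float64(218.79470198675497)) 151 274 281 209 229
[0.5418 0.0279 0.057 ] [0.532 0.021 0.031] [0.546 0.036 0.076]
side (np.float64(288.5507246376812), np.float64(218.04347826086956)) 69 286 291 211 227
[0.5336 0.023  0.068 ] [ 0.181 -0.34   0.036] [0.542 0.034 0.709]
tri (array([0.53871895, 0.028902  , 0.05492041]), np.float64(0.001274546193263043))
stage (246, 262) [ 0.6222 -0.03    0.012 ]
stage (379, 290) [0.6957 0.2139 0.012 ]
stage (391, 240) [0.55  0.259 0.012]
cell [ 0.55  -0.129  0.018]
drop [ 0.449 -0.04   0.05 ]
wipes [0.598 0.326 0.05 ]
cell [ 0.553 -0.125  0.018]
drop [ 0.41  -0.048  0.05 ]
```

View pics/c1.png

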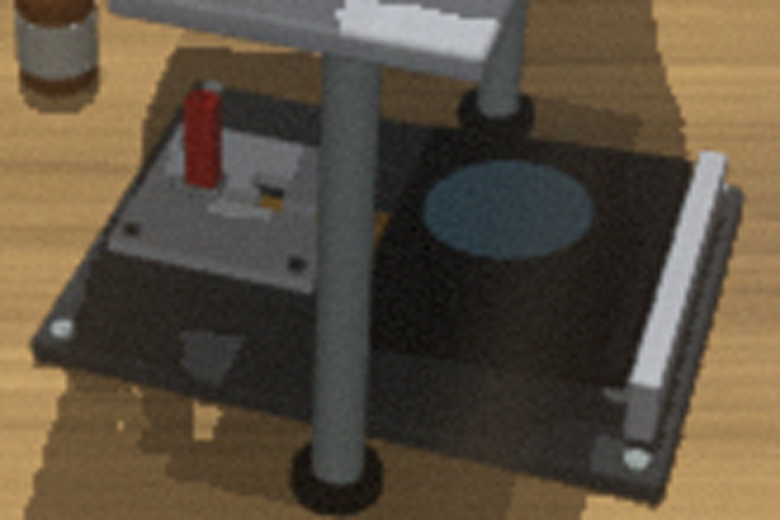

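The crop gives the stage's top corners (crop pixels): (35,345), (660,487), (741,188), (205,84). It also shows the red handle at the near end of its slot, with the notch's dark/brass opening at about (270,190).

```bash
python3 - <<'E'
from h import *
S=dict(np.load("scene0.npz"));D=dict(np.load("side0.npz"))
pc=np.array([(35,345),(660,487),(741,188),(205,84)])/4.727+[235,190]
P=np.array([onz(S,*p,.012)[:2] for p in pc]);L=np.array([(-.12,-.1),(.14,-.1),(.14,.1),(-.12,.1)])
A=P-P.mean(0);B=L-L.mean(0);H=(B.T@A);yaw=np.arctan2(H[0,1]-H[1,0],H[0,0]+H[1,1])
R=np.array([[np.cos(yaw),-np.sin(yaw)],[np.sin(yaw),np.cos(yaw)]])
o=P.mean(0)-R@L.mean(0);print(P.round(3),yaw,o,(P-(L@R.T+o)).round(4),"handle pred",R@[-.08,0]+o)
h=np.array([.5387,.0289]);print("handle in stage",R.T@(h-o))
for n,p in dict(cell=(.552,-.127),drop=(.43,-.045)).items():print(n,R.T@(np.array(p)-o))
E
```

```text
[[ 0.625 -0.037]
 [ 0.703  0.205]
 [ 0.515  0.266]
 [ 0.437  0.028]] 1.2532207960287107 [0.5671745  0.10606332] [[ 0.0005  0.0025]
 [-0.0024 -0.0028]
 [-0.0006 -0.0041]
 [ 0.0024  0.0044]] handle pred [0.54219336 0.0300637 ]
handle in stage [-0.08219636  0.0029553 ]
cell [-0.22614751 -0.05836164]
drop [-0.18634413  0.08314346]
```

Emit:
play_rows --pt "1 -1 0 0 0 0 0.75" --pt "1 0 0 0 0 0 0.75" --pt "1 0 0 0 0 0 0.75" --pt "1 0 0 0 0 0.95 0" --pt "1 0 0 0 0 0.95 0" --pt "1 0 0 0 0 0.95 0" --pt "1 0 0 0 0 0.95 0" --pt "1 0 0 0 0 0.95 0"

```text
time: 1.1
tcp_pos: [0.6001, -0.0504, 0.1935]
tcp_rot: [3.14, -0.667, 1.257]
force: [0.5, 0.1, -0.5]
width: 0.085
grip_force: 0.0
```

```bash
cat > go.py <<'E'
from bench import *
import numpy as np,sys
from scipy.spatial.transform import Rotation as Ro
YAW=1.255
def show(target=None,):
    s=read_state();R=Ro.from_euler("xyz",s["tcp_rot"]).as_matrix();p=np.array(s["tcp_pos"])
    a=np.array([np.cos(YAW),np.sin(YAW),0]);b=np.array([-a[1],a[0],0])
    f=np.array(s["force"])
    print("t",round(s["time"],2),"tcp",p.round(4),"grasp",(p-.019*R[:,2]).round(4),"w",round(s["width"],4),"gf",round(s["grip_force"],1))
    print("R(stage cols)",np.array([a@R,b@R,R[2]]).round(3).tolist(),"f stage",round(f@a,1),round(f@b,1),round(f[2],1),"q",np.round(s["q"],2))
    if target is not None:
        d=R.T@(np.array(target)+.019*R[:,2]-p);print("shares for grasp->target",(d/.05).round(3))
    return s,R
E
python3 -c "
from go import *
import cv2
show((.540,.0295,.058))
d=snapshot('wrist');np.savez('w1.npz',**d);cv2.imwrite('pics/w1.png',d['frame'][:,:,::-1]);print(d['K'])"
```

```text
t 1.1 tcp [ 0.6001 -0.0504  0.1935] grasp [ 0.5965 -0.0616  0.2085] w 0.085 gf 0.0
R(stage cols) [[0.786, 0.001, 0.619], [0.002, -1.0, -0.0], [0.619, 0.001, -0.786]] f stage 0.2 -0.5 -0.5 q [-0.63  0.44  1.61  0.65  1.37 -0.54]
shares for grasp->target [-0.774 -1.642  3.218]
[[325.1922621    0.         276.41864727]
 [  0.         325.1922621  212.08626449]
 [  0.           0.           1.        ]]
```

View pics/w1.png

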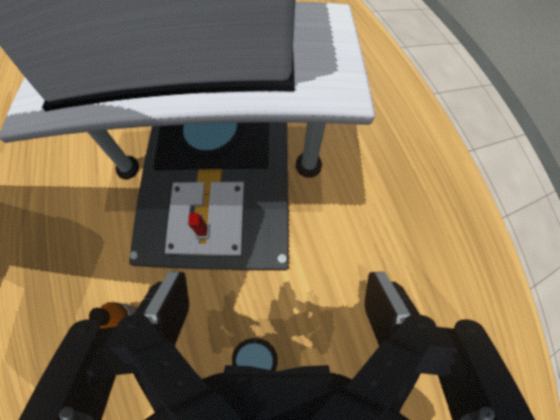

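The wrist view shows the handle top at (195,217) and its foot near (203,238). The cover screws are at (171,246), (235,246), (176,188) and (237,188), and the stage's near corners at (131,264) and (289,268).

```bash
cat >> h.py <<'E'
def wray(d,u,v):
    W=d["world_to_cam"];K=d["K"];R=W[:3,:3];c=-R.T@W[:3,3]
    x=np.array([u-K[0,2],v-K[1,2]]);r=np.linalg.norm(x);th=r/K[0,0]
    return c,R.T@np.array([np.sin(th)*x[0]/r,-np.sin(th)*x[1]/r,-np.cos(th)])
def wz(d,u,v,z):
    c,r=wray(d,u,v);return c+r*(z-c[2])/r[2]
E
python3 - <<'E'
from h import *
d=dict(np.load("w1.npz"));f=d["frame"].astype(int)
S=[wz(d,*p,.0275)[:2] for p in((171,246),(235,246),(176,188),(237,188))]
print(np.round(S,4));
for a,b in((0,2),(1,3),(1,0),(3,2)):
    e=S[b]-S[a];print(np.arctan2(e[1],e[0])-(np.pi/2 if a in(1,3) and b in(0,2) else 0),np.linalg.norm(e))
for p in((131,264),(289,268)):print(wz(d,*p,.012).round(4))
m=(f[...,0]>60)&(f[...,0]>1.8*f[...,1])&(f[...,0]>1.8*f[...,2]);k=np.zeros_like(m);k[200:250,180:220]=1;m&=k
v,u=np.nonzero(m);print(m.sum(),u.min(),u.max(),v.min(),v.max(),u.mean(),v.mean())
t=v<=v.min()+9;print("centroid z.054",wz(d,u.mean(),v.mean(),.054).round(4),"top",wz(d,u[t].mean(),v[t].mean(),.076).round(4))
sc=dict(np.load("scene0.npz"));print(tri(ray(sc,277.2,218.5),wray(d,u.mean(),v.mean())))
cv2.imwrite("pics/w1c.png",cv2.resize(d["frame"][160:280,120:300,::-1],(780,520),interpolation=2))
E
```

```text
[[0.4969 0.0244]
 [0.5701 0.0019]
 [0.5184 0.0954]
 [0.5918 0.0707]]
1.276779413006154 0.07422152535452195
1.2643884717292513 0.07210775308579968
1.2726370141257703 0.07651011894338274
1.2453149906348089 0.07744125321880788
[0.4359 0.0223 0.012 ]
[ 0.6219 -0.0386  0.012 ]
295 189 206 212 235 197.20677966101695 223.4508474576271
centroid z.054 [0.5382 0.0315 0.054 ] top [0.5407 0.0304 0.076 ]
(array([0.53902609, 0.02924475, 0.05632826]), np.float64(0.0027530284647341546))
```

View pics/w1c.png

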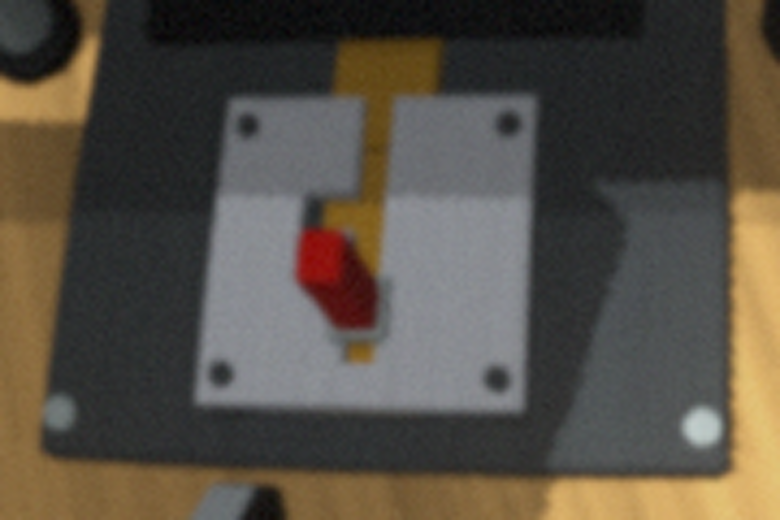

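Emit:
play_rows --pt "1 -0.4 -0.8 0 0 0 0" --pt "1 -0.37 -0.86 0 0 0 0" --pt "1 0 0 0.5 0 0 0" --pt "1 0 0 0.6 0 0 0" --pt "1 0 0 0.6 0 0 0" --pt "0.6 0 0 0.6 0 0 0" --pt "0.6 0 0 0.3 0 0 0" --pt "0.6 0 0 0 0 0 0"

```text
time: 2.15
tcp_pos: [0.5358, 0.0237, 0.0666]
tcp_rot: [-3.139, -0.663, 1.257]
force: [-0.1, -0.2, 0.1]
width: 0.0511
grip_force: 0.0
```

```bash
python3 - <<'E'
from go import *
from h import *
w=dict(np.load("w1.npz"))
q=lambda x,y:wz(w,120+x/4.333,160+y/4.333,.0275)[:2]
a=np.array([np.cos(1.258),np.sin(1.258)])
near=a@(q(360,407));far=a@q(380,97);n=a@q(330,194)
print("cover len",far-near,"mouth far edge from cover near",n-near,"slot near end",a@q(358,362)-near,"handle",a@[.539,.030]-near)
show((.539,.030,.058))
d=snapshot('wrist');np.savez('w2.npz',**d);cv2.imwrite('pics/w2.png',d['frame'][:,:,::-1])
E
```

```text
cover len 0.0898581168389756 mouth far edge from cover near 0.060294985988398664 slot near end 0.012285932334795996 handle 0.026955175188598773
t 2.15 tcp [0.5358 0.0237 0.0666] grasp [0.5322 0.0126 0.0815] w 0.0511 gf 0.0
R(stage cols) [[0.788, 0.003, 0.616], [0.001, -1.0, 0.003], [0.616, -0.002, -0.788]] f stage -0.2 0.1 0.1 q [-0.58  0.53  1.91  0.75  1.05 -0.77]
shares for grasp->target [0.004 0.022 0.601]
```

View pics/w2.png

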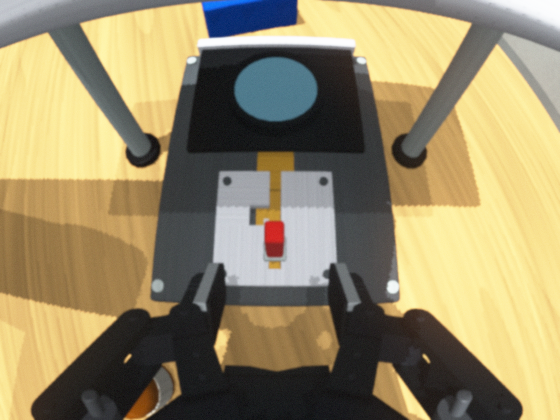

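The handle is centred between the fingers at (275,240), and the notch shows at (258,215).

Emit:
play_rows --pt "0.6 0 0 0.3 0 0 0" --pt "0.6 0 0 0.3 0 0 0" --pt "0.4 0 0 0 0 0 0" --pt "0.25 0 0 0 0 0 0" --pt "0.1 0 0 0 0 0 0" --pt "0 0 0 0 0 0 0" --pt "0 0 0 0 0 0 0" --pt "0 0 0 0 0 0 0" --newtons 40

```text
time: 3.2
tcp_pos: [0.5421, 0.0404, 0.0435]
tcp_rot: [3.142, -0.663, 1.257]
force: [0.5, -0.1, -0.2]
width: 0.0002
grip_force: 0.0
```

```bash
python3 -c "
from go import *
show((.539,.030,.058))"
```

```text
t 3.2 tcp [0.5421 0.0404 0.0435] grasp [0.5385 0.0293 0.0585] w 0.0002 gf 0.0
R(stage cols) [[0.788, 0.002, 0.616], [0.001, -1.0, 0.001], [0.616, 0.0, -0.788]] f stage 0.1 -0.5 -0.2 q [-0.54  0.57  1.93  0.8   0.99 -0.8 ]
shares for grasp->target [0.008 0.005 0.018]
```

```bash
python3 - <<'E'
from go import *
from h import *
d=snapshot('wrist');e=snapshot('side')
for n,x in(('wrist',d),('side',e)):np.savez(n+'3.npz',**x)
a=cv2.resize(d['frame'][180:330,190:360],(400,353),interpolation=2);b=cv2.resize(e['frame'][150:270,220:356],(400,353),interpolation=2)
cv2.imwrite('pics/m3.png',np.hstack([a,b])[:,:,::-1])
E
```

```text
(no output)
```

View pics/m3.png

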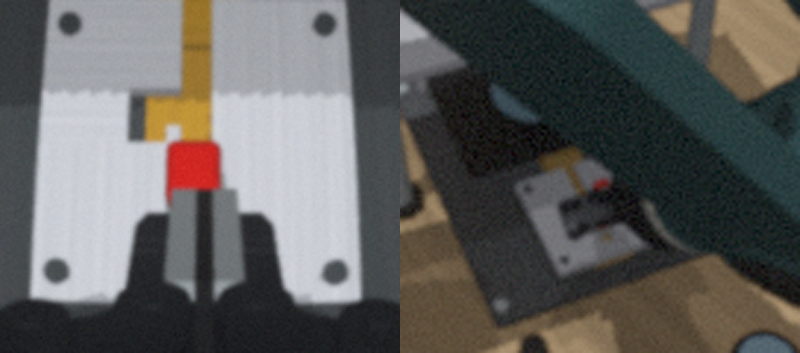

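```bash
python3 - <<'E'
from go import *
from h import *
R=np.array([[np.cos(1.258),np.sin(1.258)],[-np.sin(1.258),np.cos(1.258)]])
def st(P): return np.c_[(np.atleast_2d(P)[:,:2]-[.539,.030])@R.T,np.atleast_2d(P)[:,2]]
for n in('wrist1','wrist3'):
    d=dict(np.load({'wrist1':'w1.npz'}.get(n,n+'.npz')));f=d["frame"].astype(int);W=d["world_to_cam"]
    m=(f[...,0]>80)&(f[...,0]>2*f[...,1])&(f[...,0]>2*f[...,2]);k=np.zeros_like(m);k[200:280,180:300]=1;m&=k
    v,u=np.nonzero(m);P=[]
    for a,b in zip(u,v):
        c,r=wray(d,a,b);ax=-W[2,:3];z=d["depth"][b,a]
        if z>0:P.append(c+r*z/(r@ax))
    P=np.array(P);s=st(P);print(n,m.sum(),len(P),"cam stage-rel",st(c).round(3));
    if len(P):print(np.percentile(s,[2,25,50,75,98],axis=0).round(4))
s,R_=show();print(st(s["tcp_pos"]).round(4))
d=dict(np.load('wrist3.npz'))
for p in((277,262),(277,270)):  # fingertips
    c,r=wray(d,*p);print(p,d["depth"][p[1],p[0]],st(c+r*d["depth"][p[1],p[0]]/(r@-d["world_to_cam"][2,:3])).round(4))
E
```

```text
wrist1 191 190 cam stage-rel [[-0.105 -0.085  0.386]]
[[-0.0073 -0.0053  0.0415]
 [-0.0068 -0.003   0.0683]
 [-0.0034 -0.0003  0.0755]
 [ 0.0011  0.0021  0.0764]
 [ 0.0058  0.0048  0.0775]]
wrist3 440 438 cam stage-rel [[-0.036 -0.002  0.236]]
[[-0.0054 -0.0047  0.0749]
 [-0.0019 -0.0022  0.076 ]
 [ 0.0007  0.0003  0.0764]
 [ 0.0032  0.0033  0.0769]
 [ 0.0061  0.0058  0.0782]]
t 3.3 tcp [0.5421 0.0404 0.0434] grasp [0.5385 0.0293 0.0584] w 0.0001 gf 0.0
R(stage cols) [[0.788, 0.002, 0.616], [0.001, -1.0, 0.001], [0.616, -0.0, -0.788]] f stage 0.3 0.2 -0.3 q [-0.54  0.57  1.93  0.8   0.99 -0.8 ]
[[0.0109 0.0003 0.0434]]
(277, 262) 0.1529859 [[-0.0069 -0.0022  0.0843]]
(277, 270) 0.1439504 [[-0.012  -0.0022  0.0921]]
```

```bash
python3 - <<'E'
from go import *
from h import *
d=dict(np.load('wrist3.npz'));W=d["world_to_cam"];K=d["K"]
s,R=show();p=np.array(s["tcp_pos"])
def pr(x):
    c=W[:3,:3]@x+W[:3,3];c=np.array([c[0],-c[1],-c[2]]);t=np.arctan2(np.hypot(*c[:2]),c[2]);n=c[:2]/np.hypot(*c[:2]);return (K[:2,2]+K[0,0]*t*n).round(1),c.round(4)
for n,x in dict(tcp=p,tipfront=p+.011*R[:,0],grasp=p-.019*R[:,2],back60=p-.06*R[:,2],htop=np.array([.539,.03,.076])).items():print(n,*pr(x))
for v in range(225,300,6):print(v,[round(float(d["depth"][v,u]),3) for u in (262,268,277,285,292)])
E
```

```text
t 3.3 tcp [0.5421 0.0404 0.0434] grasp [0.5385 0.0293 0.0584] w 0.0001 gf 0.0
R(stage cols) [[0.788, 0.002, 0.616], [0.001, -1.0, 0.001], [0.616, -0.0, -0.788]] f stage 0.3 0.2 -0.3 q [-0.54  0.57  1.93  0.8   0.99 -0.8 ]
tcp [272.8 245.9] [-0.0022  0.0206  0.1974]
tipfront [272.7 229.1] [-0.0022  0.0102  0.194 ]
grasp [272.4 260. ] [-0.0022  0.0266  0.1794]
back60 [271.5 301.4] [-0.0022  0.0396  0.1405]
htop [272.6 251.7] [-0.0019  0.02    0.1631]
225 [0.227, 0.226, 0.227, 0.218, 0.219]
231 [0.225, 0.226, 0.226, 0.216, 0.217]
237 [0.215, 0.224, 0.224, 0.215, 0.216]
243 [0.164, 0.164, 0.165, 0.215, 0.214]
249 [0.163, 0.162, 0.163, 0.212, 0.213]
255 [0.162, 0.163, 0.162, 0.207, 0.212]
261 [0.161, 0.152, 0.153, 0.153, 0.209]
267 [0.147, 0.147, 0.147, 0.146, 0.207]
273 [0.141, 0.141, 0.141, 0.142, 0.149]
279 [0.137, 0.138, 0.136, 0.137, 0.137]
285 [0.13, 0.131, 0.131, 0.132, 0.132]
291 [0.127, 0.128, 0.128, 0.127, 0.128]
297 [0.124, 0.124, 0.125, 0.123, 0.124]
```

```bash
python3 - <<'E'
from go import *
from h import *
R=np.array([[np.cos(1.258),np.sin(1.258)],[-np.sin(1.258),np.cos(1.258)]])
d=snapshot('scene');np.savez('scene3.npz',**d)
e=dict(np.load('side3.npz'))
for n,x in(('scene',d),('side',e)):
  W=x["world_to_cam"];K=x["K"];Z=x["depth"];v,u=np.mgrid[:420,:560]
  C=np.stack([(u-K[0,2])/K[0,0]*Z,-(v-K[1,2])/K[1,1]*Z,-Z],-1);P=(C-W[:3,3])@W[:3,:3]
  sx=(P[...,:2]-[.539,.030])@R.T
  m=(Z>0)&(abs(sx[...,0])<.05)&(abs(sx[...,1])<.03)&(P[...,2]>.032)&(P[...,2]<.13)
  f=x["frame"].astype(int);red=(f[...,0]>60)&(f[...,0]>1.8*f[...,1])&(f[...,0]>1.8*f[...,2])
  for z in range(32,125,8):
    for nm,mm in(('red',m&red),('oth',m&~red)):
      k=mm&(P[...,2]>=z/1000)&(P[...,2]<(z+8)/1000)
      if k.sum()>1:print(n,z,nm,k.sum(),"x",(1000*np.percentile(sx[k][:,0],[5,95])).round(),"y",(1000*np.percentile(sx[k][:,1],[5,95])).round())
a=cv2.resize(d['frame'][150:270,220:356],(400,353),interpolation=2);b=cv2.resize(e['frame'][190:250,260:328],(400,353),interpolation=2)
cv2.imwrite('pics/m4.png',np.hstack([a,b])[:,:,::-1])
E
```

```text
scene 32 red 22 x [-7.  5.] y [-6. -1.]
scene 32 oth 9 x [-9.  6.] y [-7.  4.]
scene 40 red 22 x [-8.  4.] y [-5. -1.]
scene 40 oth 2 x [4. 5.] y [3. 5.]
scene 48 red 22 x [-7.  4.] y [-6. -1.]
scene 48 oth 3 x [4. 5.] y [3. 5.]
scene 56 red 28 x [-7.  5.] y [-6.  3.]
scene 64 red 25 x [-7.  4.] y [-7.  5.]
scene 64 oth 9 x [-23.  -3.] y [-8.  0.]
scene 72 red 28 x [-8.  4.] y [-5.  4.]
scene 72 oth 21 x [-25.  -8.] y [-14.   5.]
scene 80 oth 59 x [-31.  -9.] y [-15.   6.]
scene 88 oth 71 x [-36. -13.] y [-15.   5.]
scene 96 oth 66 x [-43. -20.] y [-17.   5.]
scene 104 oth 38 x [-41. -26.] y [-29.   1.]
scene 112 oth 25 x [-40. -31.] y [-29. -11.]
scene 120 oth 53 x [-47. -37.] y [-28.  26.]
side 32 oth 7 x [-11.  -9.] y [-3.  8.]
side 72 red 10 x [-3.  3.] y [-1.  6.]
side 72 oth 3 x [-3.  2.] y [-4.  3.]
side 88 oth 2 x [-16. -16.] y [5. 5.]
side 120 oth 10 x [-44. -36.] y [14. 28.]
```

View pics/m4.png

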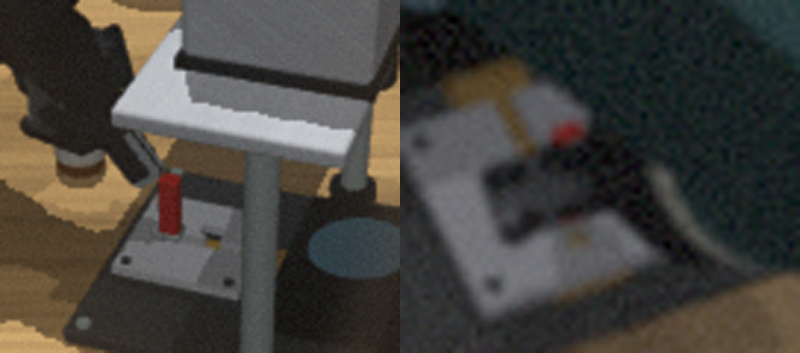

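```bash
python3 - <<'E'
from h import *
for n in('scene0','side0'):
  x=dict(np.load(n+'.npz'));W=x["world_to_cam"];K=x["K"];Z=x["depth"];v,u=np.mgrid[:420,:560]
  C=np.stack([(u-K[0,2])/K[0,0]*Z,-(v-K[1,2])/K[1,1]*Z,-Z],-1);P=(C-W[:3,3])@W[:3,:3]
  m=(Z>0)&(abs(P[...,0]-.6)<.08)&(abs(P[...,1])<.03)&(P[...,2]>.15)&(P[...,2]<.4)
  q=P[m];print(n,m.sum(),np.percentile(q[:,2],[0,1,3,10]).round(4));k=q[:,2]<np.percentile(q[:,2],3);print(q[k].mean(0).round(3))
E
```

```text
scene0 2768 [0.2193 0.2201 0.2207 0.2517]
[0.652 0.021 0.22 ]
side0 3155 [0.2109 0.2141 0.2184 0.2502]
[0.642 0.015 0.215]
```

Emit:
play_rows --pt "0 0 0 -0.6 0 0 0" --pt "0 0 0 -0.6 0 0 0" --pt "0 0 0 0 0 0 0" --pt "0 0 0 0 0 0 0" --pt "0 0 0 0 0 0 0" --pt "0 0 0 0 0 0 0" --pt "0 0 0 0 0 0 0" --pt "0 0 0 0 0 0 0"

```text
time: 4.35
tcp_pos: [0.5306, 0.0055, 0.0905]
tcp_rot: [-3.141, -0.663, 1.257]
force: [-0.7, -0.4, 1.3]
width: -0.0003
grip_force: 0.0
```

```bash
cat > tip.py <<'E'
from go import *
from h import *
def pts(d):
    W=d["world_to_cam"];K=d["K"];v,u=np.mgrid[:420,:560];x=np.stack([u-K[0,2],v-K[1,2]],-1).astype(float)
    r=np.hypot(x[...,0],x[...,1])+1e-9;t=np.tan(r/K[0,0])/r;Z=d["depth"]
    C=np.stack([x[...,0]*t*Z,-x[...,1]*t*Z,-Z],-1);return (C-W[:3,3])@W[:3,:3],Z>0
def ppts(x):
    W=x["world_to_cam"];K=x["K"];Z=x["depth"];v,u=np.mgrid[:420,:560]
    C=np.stack([(u-K[0,2])/K[0,0]*Z,-(v-K[1,2])/K[1,1]*Z,-Z],-1);return (C-W[:3,3])@W[:3,:3],Z>0
def tips():
    s,R=show();p=np.array(s["tcp_pos"])
    for n,fn in(("wrist",pts),("scene",ppts)):
        P,ok=fn(snapshot(n));T=(P-p)@R
        m=ok&(abs(T[...,0])<.025)&(abs(T[...,1])<.06)&(T[...,2]<.03)&(T[...,2]>-.08)
        q=T[m]
        for z in range(-80,30,8):
            k=(q[:,2]*1000>=z)&(q[:,2]*1000<z+8)
            if k.sum():print(n,z,k.sum(),(1000*np.percentile(q[k][:,:2],[5,95],axis=0)).round().tolist())
E
python3 -c "
from tip import *
tips()"
```

```text
t 4.35 tcp [0.5306 0.0055 0.0905] grasp [ 0.527  -0.0056  0.1055] w -0.0003 gf 0.0
R(stage cols) [[0.788, 0.002, 0.616], [0.001, -1.0, 0.001], [0.616, -0.0, -0.788]] f stage -0.6 0.5 1.3 q [-0.61  0.49  1.89  0.72  1.11 -0.74]
wrist -80 759 [[-7.0, -6.0], [13.0, 11.0]]
wrist -72 599 [[7.0, -10.0], [12.0, 14.0]]
wrist -64 566 [[7.0, -10.0], [12.0, 14.0]]
wrist -56 501 [[7.0, -10.0], [12.0, 14.0]]
wrist -48 262 [[7.0, -9.0], [12.0, 13.0]]
wrist 16 57 [[5.0, -4.0], [8.0, 5.0]]
wrist 24 293 [[2.0, -5.0], [15.0, 5.0]]
scene -80 56 [[-7.0, -7.0], [10.0, 17.0]]
scene -72 60 [[-8.0, -6.0], [10.0, 16.0]]
scene -64 57 [[-7.0, -3.0], [10.0, 16.0]]
scene -56 57 [[-8.0, -5.0], [10.0, 15.0]]
scene -48 48 [[-9.0, -3.0], [10.0, 13.0]]
scene -40 5 [[-8.0, 5.0], [2.0, 9.0]]
scene 16 2 [[3.0, -3.0], [5.0, -1.0]]
scene 24 23 [[2.0, -4.0], [12.0, 5.0]]
```

Emit:
play_rows --pt "0.5 0 0 0 0 0 0" --pt "0.5 0 0 0 0 0 0" --pt "0.5 0 0 0 0 0 0" --pt "0.5 0 0 0 0 0 0" --pt "0.5 0 0 0 0 0 0" --pt "0.5 0 0 0 0 0 0" --pt "0.5 0 0 0 0 0 0" --pt "0.5 0 0 0 0 0 0"

```text
time: 5.45
tcp_pos: [0.5307, 0.0053, 0.0907]
tcp_rot: [-3.141, -0.663, 1.257]
force: [0.1, -0.8, -0.2]
width: 0.0428
grip_force: 0.0
```

```bash
python3 - <<'E'
from tip import *
s,R=show();p=np.array(s["tcp_pos"])
for n,fn in(("wrist",pts),("scene",ppts)):
    P,ok=fn(snapshot(n));T=(P-p)@R
    m=ok&(abs(T[...,0])<.09)&(abs(T[...,1])<.09)&(T[...,2]<0)&(T[...,2]>-.2)&(P[...,2]>.09);q=T[m]
    for z in range(-200,0,10):
        k=(q[:,2]*1000>=z)&(q[:,2]*1000<z+10)
        if k.sum():print(n,z,k.sum(),(1000*np.percentile(q[k][:,:2],[3,97],axis=0)).round().tolist())
    if n=="wrist":
        f=(abs(T[...,0])<.02)&ok&(T[...,2]>-.065)&(T[...,2]<-.04)
        y=T[f][:,1]*1000;print("finger y neg",np.percentile(y[y<0],[2,98]).round(1),"pos",np.percentile(y[y>0],[2,98]).round(1))
E
```

```text
t 5.45 tcp [0.5307 0.0053 0.0907] grasp [ 0.527  -0.0058  0.1056] w 0.0428 gf 0.0
R(stage cols) [[0.788, 0.002, 0.616], [0.001, -1.0, 0.001], [0.616, -0.0, -0.788]] f stage -0.8 -0.4 -0.2 q [-0.61  0.49  1.89  0.72  1.11 -0.74]
wrist -150 450 [[11.0, -62.0], [14.0, 66.0]]
wrist -140 7578 [[5.0, -60.0], [21.0, 65.0]]
wrist -130 8466 [[4.0, -58.0], [19.0, 62.0]]
wrist -120 7755 [[-8.0, -55.0], [18.0, 59.0]]
wrist -110 3618 [[-10.0, -53.0], [18.0, 58.0]]
wrist -100 5688 [[-8.0, -50.0], [14.0, 54.0]]
wrist -90 1723 [[7.0, -45.0], [15.0, 49.0]]
wrist -80 1275 [[-9.0, -28.0], [12.0, 32.0]]
wrist -70 1047 [[-8.0, -32.0], [12.0, 36.0]]
wrist -60 852 [[-8.0, -32.0], [12.0, 36.0]]
wrist -50 476 [[-8.0, -30.0], [12.0, 34.0]]
wrist -40 5 [[-3.0, -19.0], [7.0, 24.0]]
finger y neg [-32.2 -18.9] pos [23.3 36.6]
scene -200 228 [[-22.0, -9.0], [36.0, 39.0]]
scene -190 228 [[-20.0, -9.0], [36.0, 39.0]]
scene -180 224 [[-21.0, -8.0], [36.0, 39.0]]
scene -170 159 [[-13.0, -13.0], [34.0, 40.0]]
scene -160 179 [[-8.0, -32.0], [11.0, 41.0]]
scene -150 234 [[-8.0, -56.0], [18.0, 66.0]]
scene -140 280 [[-11.0, -59.0], [18.0, 68.0]]
scene -130 258 [[-10.0, -58.0], [16.0, 66.0]]
scene -120 249 [[-13.0, -54.0], [15.0, 62.0]]
scene -110 212 [[-12.0, -51.0], [15.0, 59.0]]
scene -100 200 [[-13.0, -48.0], [12.0, 56.0]]
scene -90 152 [[-12.0, -45.0], [11.0, 53.0]]
scene -80 118 [[-10.0, -28.0], [10.0, 37.0]]
scene -70 118 [[-11.0, -27.0], [10.0, 37.0]]
scene -60 120 [[-10.0, -25.0], [10.0, 36.0]]
scene -50 97 [[-13.0, -24.0], [10.0, 35.0]]
```

Emit:
play_rows --pt "0.5 0 -0.04 0.5 0 0 0" --pt "0.5 0 0 0.5 0 0 0" --pt "0.5 0 0 0.4 0 0 0" --pt "0.5 0 0 0.3 0 0 0" --pt "0.5 0 0 0.1 0 0 0" --pt "0.5 0 0 0 0 0 0" --pt "0.5 0 0 0 0 0 0" --pt "0.5 0 0 0 0 0 0"

```text
time: 6.55
tcp_pos: [0.5463, 0.0582, 0.0201]
tcp_rot: [3.141, -0.663, 1.257]
force: [-0.7, -0.5, 0.1]
width: 0.0429
grip_force: 0.0
```

```bash
python3 - <<'E'
from tip import *
s,R=show((.539,.030,.058));p=np.array(s["tcp_pos"])
d=snapshot("wrist");cv2.imwrite("pics/w5.png",d["frame"][:,:,::-1])
P,ok=pts(d);T=(P-p)@R;F=d["frame"].astype(int)
red=ok&(F[...,0]>80)&(F[...,0]>2*F[...,1])&(F[...,0]>2*F[...,2])&(P[...,2]<.09)&(P[...,2]>.03)
print("red tool mm",(1000*np.percentile(T[red],[3,50,97],axis=0)).round(1).tolist(),"zworld",np.percentile(P[red][:,2],[3,97]))
f=ok&(abs(T[...,0])<.02)&(T[...,2]>-.08)&(T[...,2]<-.045)&~red&(abs(T[...,1])<.045);y=T[f][:,1]*1000
print(np.percentile(y[y<0],[2,98]).round(1),np.percentile(y[y>0],[2,98]).round(1))
E
```

```text
t 6.55 tcp [0.5463 0.0582 0.0201] grasp [0.5426 0.0471 0.0351] w 0.0429 gf 0.0
R(stage cols) [[0.788, 0.001, 0.616], [0.001, -1.0, 0.0], [0.616, 0.001, -0.788]] f stage -0.7 0.5 0.1 q [-0.51  0.61  1.94  0.85  0.94 -0.83]
shares for grasp->target [ 0.008  0.037 -0.574]
red tool mm [[-9.1, -3.6, -66.0], [10.9, 1.6, -62.1], [16.3, 6.6, -46.8]] zworld [0.05137828 0.07753738]
[-32.1  -4.4] [ 7.5 36.5]
```

View pics/w5.png

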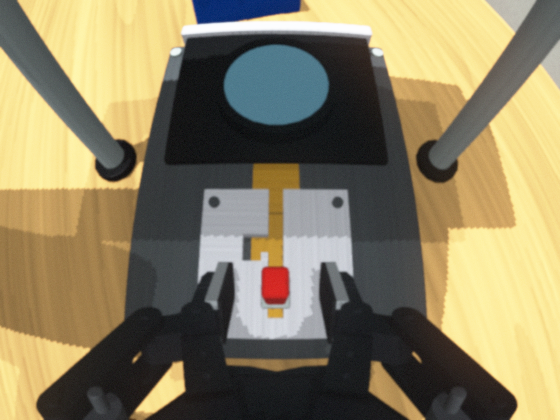

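The handle at (275,287) stands centred between the pads at (222,285) and (330,285). I'll go 10 mm deeper, then close.

Emit:
play_rows --pt "0.5 0 0 0.1 0 0 0" --pt "0.5 0 0 0.1 0 0 0" --pt "0.3 0 0 0 0 0 0" --pt "0.2 0 0 0 0 0 0" --pt "0.0 0 0 0 0 0 0" --pt "0 0 0 0 0 0 0" --pt "0 0 0 0 0 0 0" --pt "0 0 0 0 0 0 0" --newtons 40

```text
time: 7.6
tcp_pos: [0.5476, 0.0646, 0.0119]
tcp_rot: [-3.141, -0.663, 1.256]
force: [-1.3, 0.0, 0.9]
width: 0.0112
grip_force: 40.2
```

```bash
python3 -c "
from go import *
show((.539,.030,.058))"
```

```text
t 7.6 tcp [0.5476 0.0646 0.0119] grasp [0.544  0.0535 0.0269] w 0.0112 gf 40.2
R(stage cols) [[0.788, 0.002, 0.616], [0.001, -1.0, 0.001], [0.616, -0.0, -0.788]] f stage -0.4 1.2 0.9 q [-0.5   0.63  1.95  0.86  0.92 -0.84]
shares for grasp->target [ 0.007  0.05  -0.784]
```

Emit:
play_rows --pt "0 0.047 0 0.037 0 0 0" --pt "0 0.047 0 0.037 0 0 0" --pt "0 0.047 0 0.037 0 0 0" --pt "0 0.047 0 0.037 0 0 0" --pt "0 0.047 0 0.037 0 0 0" --pt "0 0.047 0 0.037 0 0 0" --pt "0 0 0 0 0 0 0" --pt "0 0 0 0 0 0 0"

```text
time: 8.6
tcp_pos: [0.553, 0.0807, 0.0118]
tcp_rot: [3.141, -0.662, 1.257]
force: [-5.1, -6.7, 5.6]
width: 0.0117
grip_force: 41.5
```

```bash
cat >> go.py <<'E'
def st():
    s=read_state();a=np.array([np.cos(1.258),np.sin(1.258)]);b=np.array([-a[1],a[0]])
    p=np.array(s["tcp_pos"]);d=p[:2]-[.5476,.0646];f=np.array(s["force"])
    print("t %.2f travel %.1f side %.1f z %.1f | f along %.1f side %.1f up %.1f | w %.4f gf %.1f"%(s["time"],1e3*d@a,1e3*d@b,p[2]*1e3,f[:2]@a,f[:2]@b,f[2],s["width"],s["grip_force"]))
E
python3 -c "
from go import *
st()"
```

```text
t 8.60 travel 17.0 side -0.2 z 11.8 | f along -8.0 side 2.8 up 5.6 | w 0.0117 gf 41.5
```

Emit:
play_rows --pt "0 0.03 0 0.025 0 0 0" --pt "0 0.03 0 0.025 0 0 0" --pt "0 0 -0.01 0 0 0 0" --pt "0 0 -0.01 0 0 0 0" --pt "0 0 -0.01 0 0 0 0" --pt "0 0 -0.01 0 0 0 0" --pt "0 0 0 0 0 0 0" --pt "0 0 0 0 0 0 0"

```text
time: 9.6
tcp_pos: [0.5541, 0.0843, 0.0118]
tcp_rot: [3.138, -0.662, 1.257]
force: [-0.7, -7.2, 4.8]
width: 0.0115
grip_force: 41.1
```

```bash
python3 -c "
from go import *
st()"
```

```text
t 9.60 travel 20.7 side -0.1 z 11.8 | f along -7.1 side -1.5 up 4.8 | w 0.0115 gf 41.1
```

Emit:
play_rows --pt "0 0 -0.01 0 0 0 0" --pt "0 0 -0.01 0 0 0 0" --pt "0 0 -0.01 0 0 0 0" --pt "0 0 -0.01 0 0 0 0" --pt "0 0 0 0 0 0 0" --pt "0 0 0 0 0 0 0" --pt "0 0 0 0 0 0 0" --pt "0 0 0 0 0 0 0"

```text
time: 10.6
tcp_pos: [0.5527, 0.0847, 0.0118]
tcp_rot: [3.137, -0.661, 1.258]
force: [-0.1, -6.3, 3.2]
width: 0.0116
grip_force: 41.0
```

```bash
python3 -c "
from go import *
st()"
```

```text
t 10.60 travel 20.7 side 1.3 z 11.8 | f along -6.0 side -1.8 up 3.2 | w 0.0116 gf 41.0
```

Emit:
play_rows --pt "0 0 -0.01 0 0 0 0" --pt "0 0 -0.01 0 0 0 0" --pt "0 0 -0.01 0 0 0 0" --pt "0 0 0 0 0 0 0" --pt "0 0 0 0 0 0 0" --pt "0 0 0 0 0 0 0" --pt "0 0 0 0 0 0 0" --pt "0 0 0 0 0 0 0"

```text
time: 11.6
tcp_pos: [0.5526, 0.0845, 0.0118]
tcp_rot: [3.135, -0.661, 1.258]
force: [3.0, -4.9, 1.7]
width: 0.0114
grip_force: 40.7
```

```bash
python3 -c "
from go import *
st()"
```

```text
t 11.60 travel 20.5 side 1.3 z 11.8 | f along -3.8 side -4.4 up 1.7 | w 0.0114 gf 40.7
```

Emit:
play_rows --pt "0 0.012 -0.01 0.01 0 0 0" --pt "0 0.012 -0.01 0.01 0 0 0" --pt "0 0.012 0 0.01 0 0 0" --pt "0 0.012 0 0.01 0 0 0" --pt "0 0 0 0 0 0 0" --pt "0 0 0 0 0 0 0" --pt "0 0 0 0 0 0 0" --pt "0 0 0 0 0 0 0"

```text
time: 12.6
tcp_pos: [0.5533, 0.0863, 0.0117]
tcp_rot: [3.132, -0.659, 1.258]
force: [0.3, -12.1, 5.1]
width: 0.0113
grip_force: 41.8
```

```bash
python3 -c "
from go import *
st()"
```

```text
t 12.60 travel 22.4 side 1.3 z 11.7 | f along -11.4 side -4.0 up 5.1 | w 0.0113 gf 41.8
```

Emit:
play_rows --pt "0 0.012 0 0.01 0 0 0" --pt "0 0.012 0 0.01 0 0 0" --pt "0 0.012 0 0.01 0 0 0" --pt "0 0 0 0 0 0 0" --pt "0 0 0 0 0 0 0" --pt "0 0 0 0 0 0 0" --pt "0 0 0 0 0 0 0" --pt "0 0 0 0 0 0 0"

```text
time: 13.6
tcp_pos: [0.554, 0.0886, 0.0117]
tcp_rot: [3.132, -0.659, 1.259]
force: [-0.2, -13.7, 6.2]
width: 0.0114
grip_force: 41.9
```

```bash
python3 -c "
from go import *
st()"
```

```text
t 13.60 travel 24.8 side 1.3 z 11.7 | f along -13.1 side -4.1 up 6.2 | w 0.0114 gf 41.9
```

Emit:
play_rows --pt "0 0.012 0 0.01 0 0 0" --pt "0 0.012 0 0.01 0 0 0" --pt "0 0 -0.01 0 0 0 0" --pt "0 0 0 0 0 0 0" --pt "0 0 0 0 0 0 0" --pt "0 0 0 0 0 0 0" --pt "0 0 0 0 0 0 0" --pt "0 0 0 0 0 0 0"

```text
time: 14.6
tcp_pos: [0.5526, 0.0912, 0.0117]
tcp_rot: [3.135, -0.66, 1.258]
force: [-2.9, -11.3, 6.8]
width: 0.0115
grip_force: 42.0
```

```bash
python3 -c "
from go import *
st()"
```

```text
t 14.60 travel 26.9 side 3.4 z 11.7 | f along -11.6 side -0.7 up 6.8 | w 0.0115 gf 42.0
```

Side shift jumped to 3.4 mm: the handle is in the notch's mouth.

Emit:
play_rows --pt "0 0.016 0 0.012 0 0 0" --pt "0 0 -0.03 0 0 0 0" --pt "0 0 -0.03 0 0 0 0" --pt "0 0 -0.03 0 0 0 0" --pt "0 0 -0.03 0 0 0 0" --pt "0 0 -0.03 0 0 0 0" --pt "0 0 0 0 0 0 0" --pt "0 0 0 0 0 0 0"

```text
time: 15.6
tcp_pos: [0.5461, 0.0944, 0.0117]
tcp_rot: [3.135, -0.66, 1.258]
force: [-2.0, -11.1, 7.6]
width: 0.0113
grip_force: 41.9
```

```bash
python3 -c "
from go import *
st()"
```

```text
t 15.60 travel 27.9 side 10.6 z 11.7 | f along -11.2 side -1.5 up 7.6 | w 0.0113 gf 41.9
```

Emit:
play_rows --pt "0 0 -0.02 0 0 0 0" --pt "0 0 -0.02 0 0 0 0" --pt "0 0 -0.015 0 0 0 0" --pt "0 0 0 0 0 0 0" --pt "0 0 0 0 0 0 0" --pt "0 0 0 0 0 0 0" --pt "0 0 0 0 0 0 0" --pt "0 0 0 0 0 0 0"

```text
time: 16.6
tcp_pos: [0.5436, 0.0952, 0.0117]
tcp_rot: [3.134, -0.66, 1.258]
force: [-1.0, -11.0, 5.5]
width: 0.0116
grip_force: 41.9
```

```bash
python3 -c "
from go import *
st()"
```

```text
t 16.60 travel 27.9 side 13.2 z 11.7 | f along -10.8 side -2.4 up 5.5 | w 0.0116 gf 41.9
```

Emit:
play_rows --pt "0 -0.016 0 -0.012 0 0 0" --pt "0 -0.016 0 -0.012 0 0 0" --pt "0 -0.016 0 -0.012 0 0 0" --pt "0 -0.016 0 -0.012 0 0 0" --pt "0 -0.016 0 -0.012 0 0 0" --pt "0 0 0 0 0 0 0" --pt "0 0 0 0 0 0 0" --pt "0 0 0 0 0 0 0"

```text
time: 17.6
tcp_pos: [0.5418, 0.0911, 0.0118]
tcp_rot: [3.135, -0.661, 1.258]
force: [0.6, -7.9, 4.3]
width: 0.0116
grip_force: 41.4
```

```bash
python3 -c "
from go import *
st()"
```

```text
t 17.60 travel 23.5 side 13.7 z 11.8 | f along -7.3 side -2.9 up 4.3 | w 0.0116 gf 41.4
```

Emit:
play_rows --pt "0 -0.016 0 -0.012 0 0 0" --pt "0 -0.016 0 -0.012 0 0 0" --pt "0 -0.016 0 -0.012 0 0 0" --pt "0 0 0 0 0 0 0" --pt "0 0 0 0 0 0 0" --pt "0 0 0 0 0 0 0" --pt "0 0 0 0 0 0 0" --pt "0 0 0 0 0 0 0"

```text
time: 18.6
tcp_pos: [0.541, 0.0894, 0.0118]
tcp_rot: [3.137, -0.663, 1.257]
force: [5.3, -2.3, 2.8]
width: 0.0117
grip_force: 40.6
```

```bash
python3 -c "
from go import *
st()"
```

```text
t 18.60 travel 21.5 side 13.9 z 11.8 | f along -0.6 side -5.8 up 2.8 | w 0.0117 gf 40.6
```

Emit:
play_rows --pt "0 0 0.02 0 0 0 0" --pt "0 0 0.02 0 0 0 0" --pt "0 0 0.02 0 0 0 0" --pt "0 0 0 0 0 0 0" --pt "0 0 0 0 0 0 0" --pt "0 0 0 0 0 0 0" --pt "0 0 0 0 0 0 0" --pt "0 0 0 0 0 0 0"

```text
time: 19.6
tcp_pos: [0.5413, 0.0894, 0.0118]
tcp_rot: [3.141, -0.663, 1.257]
force: [-0.9, -5.4, 8.2]
width: 0.0109
grip_force: 41.6
```

```bash
python3 -c "
from go import *
st()"
```

```text
t 19.60 travel 21.7 side 13.6 z 11.8 | f along -5.4 side -0.8 up 8.2 | w 0.0109 gf 41.6
```

Emit:
play_rows --pt "0 0 0.02 0 0 0 0" --pt "0 0 0.02 0 0 0 0" --pt "0 0 0 0 0 0 0" --pt "0 0 0 0 0 0 0" --pt "0.1 0 0 0 0 0 0" --pt "0.2 0 0 0 0 0 0" --pt "0.3 0 0 0 0 0 0" --pt "0.3 0 0 0 0 0 0"

```text
time: 20.6
tcp_pos: [0.5423, 0.0895, 0.0111]
tcp_rot: [-3.14, -0.663, 1.256]
force: [0.3, -0.3, -0.9]
width: 0.0256
grip_force: 0.0
```

```bash
python3 - <<'E'
from go import *
from tip import pts
st()
d=snapshot("wrist");P,ok=pts(d);F=d["frame"].astype(int)
red=ok&(F[...,0]>80)&(F[...,0]>2*F[...,1])&(F[...,0]>2*F[...,2])&(P[...,2]>.070)&(P[...,2]<.085)
a=np.array([np.cos(1.258),np.sin(1.258)]);b=np.array([-a[1],a[0]]);q=P[red][:,:2]-[.539,.030]
print(red.sum(),"x",(1e3*np.percentile(q@a,[3,50,97])).round(1),"y",(1e3*np.percentile(q@b,[3,50,97])).round(1))
E
```

```text
t 20.60 travel 22.1 side 12.7 z 11.1 | f along -0.2 side -0.4 up -0.9 | w 0.0256 gf 0.0
959 x [15.  21.1 27.3] y [ 7.1 12.3 17.5]
```

Emit:
play_rows --pt "0.5 0 0 0 0 0 0" --pt "0.5 0 0 0 0 0 0" --pt "0.5 0 0 -0.2 0 0 0" --pt "0.5 0 0 -0.5 0 0 0" --pt "0.5 0 0 -0.6 0 0 0" --pt "0.5 0 0 -0.6 0 0 0" --pt "0.5 0 0 -0.5 0 0 0" --pt "0.5 0 0 0 0 0 0"

```text
time: 21.65
tcp_pos: [0.5211, 0.017, 0.1072]
tcp_rot: [3.137, -0.662, 1.258]
force: [-0.8, -0.2, 0.1]
width: 0.0425
grip_force: 0.0
```

```bash
python3 - <<'E'
from go import *
from tip import pts
import cv2
st()
d=snapshot("wrist");P,ok=pts(d);F=d["frame"].astype(int)
red=ok&(F[...,0]>80)&(F[...,0]>2*F[...,1])&(F[...,0]>2*F[...,2])&(P[...,2]>.070)&(P[...,2]<.085)
a=np.array([np.cos(1.258),np.sin(1.258)]);b=np.array([-a[1],a[0]]);q=P[red][:,:2]-[.539,.030]
print(red.sum(),"x",(1e3*np.percentile(q@a,[3,50,97])).round(1),"y",(1e3*np.percentile(q@b,[3,50,97])).round(1))
cv2.imwrite("pics/w9.png",d["frame"][:,:,::-1])
E
```

```text
t 21.65 travel -53.4 side 10.5 z 107.2 | f along -0.4 side 0.7 up 0.1 | w 0.0425 gf 0.0
286 x [14.  19.5 26.9] y [ 7.2 12.4 17.5]
```

View pics/w9.png

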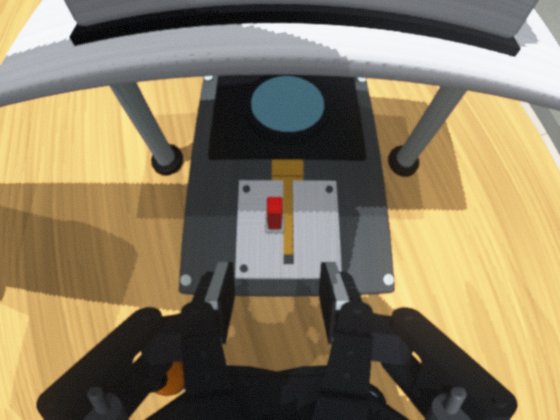

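The handle at (275,212) stands hooked in the notch, left of the empty slot at (289,225). The gripper is clear and touching nothing, so I'm handing in.

```bash
python3 -c "
from bench import *
print(finish_job())"
```

```text
the job is handed in; nothing more can be done
None
```

The red handle is hooked in its notch on its own (about 21 mm travel and 12 mm aside, seen by camera after release). The gripper is clear of everything, and the job was handed in at about 22 s; I didn't measure the plate's angle, but the wedge is well past the 16 mm where it holds the plate level.

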